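# Hook a tool arm into the cupboard rack

### The arm

A 6-joint arm with a two-finger parallel gripper is mounted at the origin on the work surface. World frame = base frame: x ahead of the robot, y to its left, z up, the work surface at z = 0. Lengths are in m, angles in rad, forces in N, time in s.
With the tool pointing down it reaches from about 0.3 to 0.875 m from the base axis. Payload 6.4 kg.
Tool frame: the origin (TCP) lies midway between the tips of the shut fingers; the grasp point (between the pads) lies 19 mm behind it; z points along the fingers, y is the line along which they close (so a half turn about z gives the same grasp; the last joint's range is limited). The gripper opens to 85 mm and grips with 20 to 120 N. Pads are 22 mm wide; open, the fingers measure 114 mm over their backs; the gripper's body (76 mm by 85 mm) begins 54 mm behind the grasp point. The pads swing forward as they close: fully open they stand 13 mm farther back than shut.
Start: joints at [0.967, 0.181, 1.607, -0, 1.354, -0.206], TCP at [0.223, 0.53, 0.231] pointing down, gripper open.
Joint ranges: [-2.99, 2.99], [-0.89, 2.07], [0.3, 2.58], [-1.14, 4.28], [0, 2.63], [-3.12, 3.12]. Speed limits (rad/s): [2.57, 2.57, 3.01, 3.14, 3.14, 3.14].

### API

Orientations are given as a unit quaternion [w, x, y, z].
In Python, from bench import sensors, vision, ctrl gives the robot as it stands.
- The arm moves only by the tool carry_out, never from a script. Its argument "deltas" is text: rows parted by semicolons, each of 7 numbers parted by spaces: the shift along the tool's x, y, z in mm, then the turn, a rotation vector about the tool's x, y, z in rad, then the closure, from 0 (fully open) to 1 (shut). In form: tx ty tz ax ay az claw; .... A call has 1 to 12 rows; each row is the pose to reach, as a shift and turn from the pose commanded when the call began, along the tool's axes at that moment; what a row does not reach only later rows make up. A row lasts 1/8 s, in which the tool goes at most 62.5 mm and 10.7 degrees, less where a joint would pass 70% of its speed; a pose out of reach is approached as far as the arm can. A call with a gripper value outside its range is refused whole. The fingers move at their own pace and stop on an object; the grip force is fixed at half the most. Time passes only in rows, so rows that repeat a pose let the fingers close. It gives the time, the measured TCP pose, the force, the opening and the grip force at its end, in the units of the state.
- sensors.get_obs(): the state, without advancing time (a new reading comes with each control period).
- vision.camera(name): name is "scene" or "top"; returns the picture (420x560x3 uint8, blue, green, red); there is no depth.
- vision.camera_model(name): a dict with "K" (3x3 intrinsics, pixels), "extrinsics" (4x4, takes a point from world to camera coordinates). Camera axes: x right, y down, z forward; pixel columns grow to the right and rows downward; lengths in m; the calibration is good to about 2 mm. A picture is of the moment at which its call begins. camera_model takes no time and is no camera call.
- ctrl.hand_in(): hands the job in; it is judged then, once.
The state is a dict: "time_s": time; "q": joint angles; "dq": joint speeds; "joint_efforts": joint torques, N m; "eef_pos": TCP position; "eef_rot": TCP orientation; "wrist_force": force on the tool from outside, world axes, zero at the start; "torque": the same for the moment, N m; "opening": opening from 0.0 (shut) to 1.0 (fully open); "grasp_force": force on a finger pad.
Only numpy, scipy, OpenCV 4.12 (cv2) and the standard library are available. Lean on these libraries where they do the work, as an engineer would, in place of code of your own. Each camera call takes 0.05 s, during which the arm holds its last target. There are 200 camera calls.

### The job

Fit the loose green tool arm to the empty slotted upright of the rack, level with the arm already fitted on the other upright: hook both its claws into the two topmost slots, then press it down until it locks fully home, and let go. Be gentle with the upright - feel for the slots, don't force the claws - and leave the other things on the bench where they are.

Things in the scene. Friction and masses are not known exactly. Their poses are not given: they have to be found in the camera images.
- upright_bare: The empty slotted upright: aluminium post 40 mm wide, 26 deep, on a steel foot 110 mm wide with long bolt holes. Origin: under the foot (20 mm above the bench), on the drawn middle of the post's front face. x points level into the post, the way claws go in; y left along the face; z up. The post's top is 286 mm above this origin. This pose is the foot's: see home for where the post stands.
- home (a point): Drawn place of the arm's origin when home: on the post's front face, 160 mm above the foot's underside; axes as the upright's. What is measured is the foot: its bolt holes are long, and the post may stand up to 9 mm off to either side (along y) of what is drawn and measured, so the slots must be felt for. Height and face are as drawn; the post is firm, nothing gives.
- slots (a point): Drawn middle of the top slot's lower edge. Five slots one above the other, 9 mm wide, 34 tall, 50 mm pitch, in the 4 mm thick face. Hidden behind the top one is a sprung roller catch: a hooked arm stops on it about 9 mm above home. A push of 8 to 15 N straight down on the bar within 30 mm of the post snaps it past, home; far out on the bar a push only wedges the claws. Over 25 N may bend them.
- toolarm: The loose green steel tool arm, 0.27 to 0.41 kg, right way up on the bench. Origin: back face of its hook plate, middle, at the underside. x: out of the plate's back, as the claws point; z up. Plate 34 wide, 90 tall, 6 mm thick. Bar 22 wide, 30 tall (z 0 to 30), runs to x = -180 mm; upturned tip to z = 61 over the last 12 mm. Home: its frame on home, save for the sideways play.
- claw (a point): End of the upper claw's neck, 10.5 mm behind the plate's back face, 82 mm above the arm's underside. Two claws, 6 mm wide, 12.5 mm long over all: neck 12 tall, tooth hanging 14 below it, 5.5 mm gap between tooth and plate. Lower claw z 6 to 32, upper z 56 to 82 mm above the underside. They pass into the two top slots with the arm 14 to 22 mm above home.
- grip (a point): Middle of the loose arm's bar, half-way up (15 mm above its underside), 78 mm in front of the plate's back face: grip the 22 mm wide bar here from above, near its centre of mass. Axes as the arm's.
- rack: The tool rack, fixed: wooden plinth 110 x 400 x 20 mm on the bench, origin under it, 43 mm behind its front edge; two grey cross rails behind the uprights, tops 96 and 281 mm above the bench; x points to its back, y to its left. The uprights stand 112 to 125 mm (feet) either side of its middle, in either order.
- fitted_tip (a point): Top of the upturned tip of the same kind of arm, already home on the other upright: 174 mm in front of that post's face, 241 mm above the bench. Home, the new arm is level with it.
- spray_green: Bystander: green bottle with black cap, 60 mm across, 190 mm tall; origin under its middle.
- bottle_red: Bystander: blue bottle with red cap, 56 mm across, 170 mm tall; origin under its middle.
- polish_tin: Bystander: brass polish tin, 68 mm across, 45 mm tall, standing on the plinth between the uprights; origin under its middle.
- twine: Bystander: green spool of twine, 52 mm across, 60 mm tall; origin under its middle.
- scrub_brush: Bystander: wooden scrubbing brush lying bristles down, 150 x 55 x 44 mm, long side along its x; origin under its middle.
- short_hook: Bystander: dark steel short hook without claws, 60 mm long, 34 mm wide, 90 mm tall; origin under its middle.
- soft_brush: Bystander: brush with a wooden handle, lying on the bench; its origin is under its middle.
There are look-alikes about, which are no part of the job. Several things have the shape of the toolarm; the one meant has the colours described above.

How it is judged:
By the outcome, as a careful person would: the job done as asked, in the order asked, and still so for the second after the job is handed in, with the robot touching nothing.
It also fails if it takes over 67 s, if anything falls off the work surface, if the arm or the gripper's body presses on something with over 40 N, if the wrist force passes 120 N, or if a joint passes its speed limit or range.

## Working session

There is one attempt and no reset: what is moved stays moved. The work goes in short steps, Python scripts to look and compute and a tool call to move; the robot and the scene stay as the last step left them, time stands still between calls to the robot, and variables do not carry over. Pictures are saved under pics/ and viewed, at most 10 in all, crops included, and the job is handed in when it is done.

Besides the shell and the picture viewer there is one more tool, called after ">>>" in YAML: its name, and indented under it one key for each argument. carry_out: Moves the arm, as the interface text tells. Its arguments: {"type":"object","properties":{"deltas":{"type":"string"}},"required":["deltas"]}

```bash
mkdir -p pics
python3 - <<'E'
from bench import sensors, vision
import cv2, numpy as np
o=sensors.get_obs()
print({k:np.round(v,3) for k,v in o.items()})
for n in("scene","top"):
    cv2.imwrite(f"pics/{n}0.png",vision.camera(n)); m=vision.camera_model(n); print(n,np.round(m["K"],1),np.round(m["extrinsics"],3))
E
```

```text
{'time_s': np.float64(0.0), 'q': array([ 0.967,  0.182,  1.608,  0.   ,  1.354, -0.206]), 'dq': array([ 0.   , -0.   , -0.001,  0.002,  0.   , -0.001]), 'joint_efforts': array([-0.0000e+00, -4.4488e+01, -3.5133e+01, -0.0000e+00,  9.0000e-03,
       -0.0000e+00]), 'eef_pos': array([0.222, 0.53 , 0.23 ]), 'eef_rot': array([-0.   ,  0.198,  0.98 , -0.001]), 'wrist_force': array([ 0.09 , -0.744,  0.217]), 'torque': array([-0.005,  0.038, -0.008]), 'grasp_force': np.float64(0.0), 'opening': np.float64(0.999)}
scene [[394.    0.  283.3]
 [  0.  394.  209.2]
 [  0.    0.    1. ]] [[-0.708  0.707 -0.006  0.313]
 [ 0.486  0.48  -0.73  -0.095]
 [-0.513 -0.519 -0.683  1.669]
 [ 0.     0.     0.     1.   ]]
top [[478.4   0.  281.1]
 [  0.  478.4 204. ]
 [  0.    0.    1. ]] [[ 2.900e-02 -1.000e+00 -1.000e-03  1.500e-02]
 [-9.960e-01 -2.800e-02 -9.000e-02  4.650e-01]
 [ 8.900e-02  4.000e-03 -9.960e-01  1.519e+00]
 [ 0.000e+00  0.000e+00  0.000e+00  1.000e+00]]
```

View pics/scene0.png

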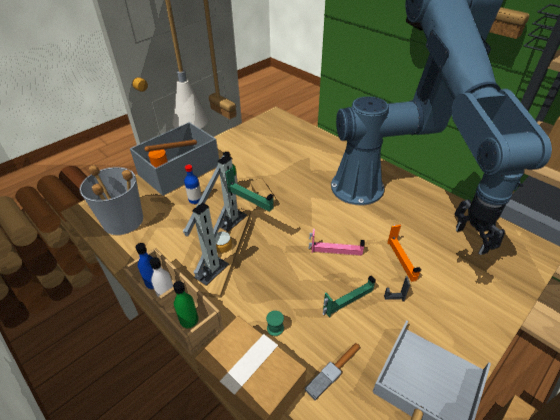

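View pics/top0.png

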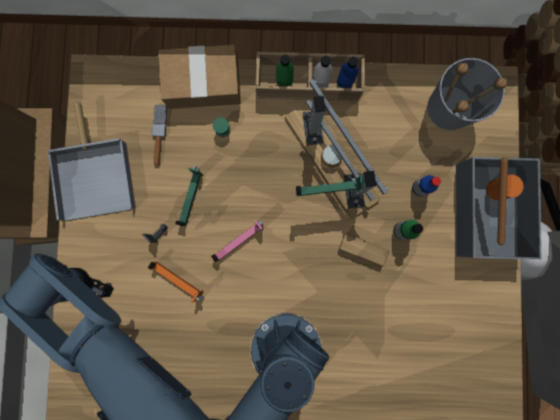

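The scene view shows the loose green arm near (350,297) and the bare upright near (207,240), with the fitted arm at (250,195). In the top view the loose arm runs from (181,222) to (196,172), and the bare post is near (315,120). I'll look closer at both.

Run:
```python
import cv2, numpy as np
t=cv2.imread("pics/top0.png"); s=cv2.imread("pics/scene0.png")
cv2.imwrite("pics/c1.png",cv2.resize(t[75:225,270:400],None,fx=4,fy=4,interpolation=cv2.INTER_CUBIC)[:600])
a=cv2.resize(s[145:285,170:285],None,fx=4,fy=4,interpolation=cv2.INTER_CUBIC)
b=cv2.resize(t[155:235,160:220],None,fx=5,fy=5,interpolation=cv2.INTER_CUBIC)
c=np.zeros((560,780,3),np.uint8); c[:a.shape[0],:460]=a; c[:400,470:770]=b
cv2.imwrite("pics/c2.png",c)
```

```text
(no output)
```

View pics/c1.png

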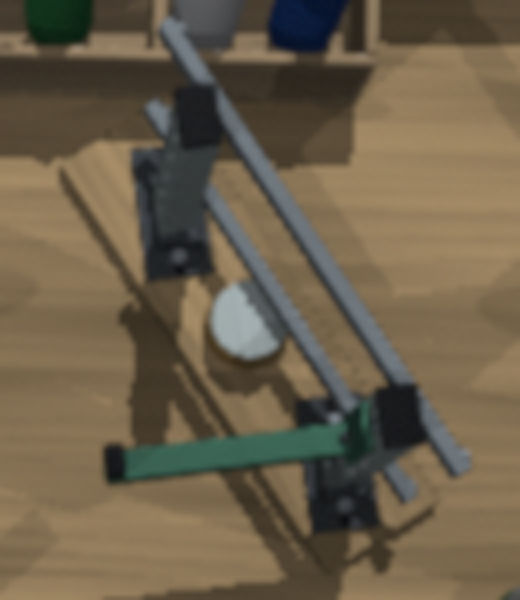

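View pics/c2.png

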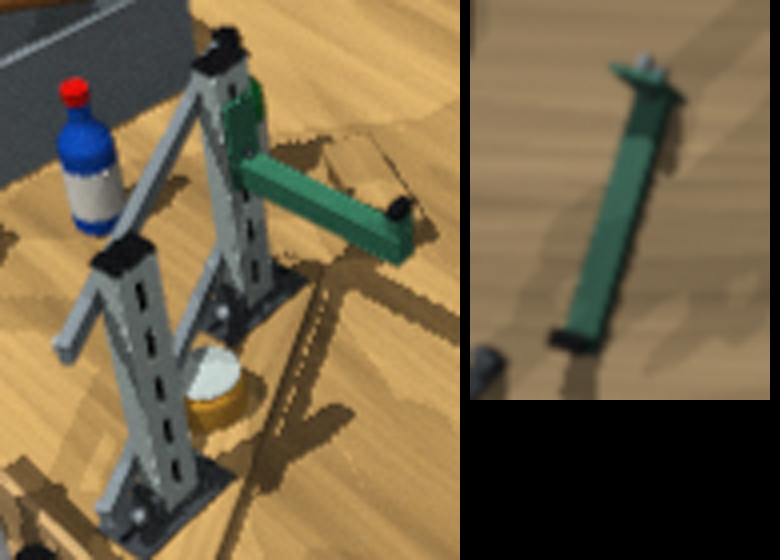

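The crops give these pixel positions:
- **Bare post:** cap at crop-1 (197,115), which is full-image (319,104). Its foot's front edge runs from crop (133,150) to (147,280), so the face looks image-left (+y).
- **Slots:** crop-2 (140,295) down to (176,470).
- **Loose arm:** silver claws point image-up, at crop (645,62).

Next I'll turn these into positions.

```bash
cat > h.py <<'E'
import cv2, numpy as np
from bench import sensors, vision
def ray(n,uv,z=None,plane=None):
    m=vision.camera_model(n);E=m["extrinsics"];R=E[:3,:3];c=-R.T@E[:3,3]
    uv=np.atleast_2d(np.float64(uv))
    d=(R.T@np.linalg.inv(m["K"])@np.c_[uv,np.ones(len(uv))].T).T
    if plane is None: nrm,p=np.array([0,0,1.]),np.array([0,0,z])
    else: nrm,p=plane
    return c+d*(((p-c)@nrm)/(d@nrm))[:,None]
def proj(n,P):
    m=vision.camera_model(n);E=m["extrinsics"];q=(E[:3,:3]@np.atleast_2d(P).T+E[:3,3:]).T@m["K"].T
    return q[:,:2]/q[:,2:]
def comp(mask,box):
    x0,y0,x1,y1=box;k=np.zeros_like(mask);k[y0:y1,x0:x1]=mask[y0:y1,x0:x1]
    n,l,s,_=cv2.connectedComponentsWithStats(k.astype(np.uint8));i=1+np.argmax(s[1:,4])
    v,u=np.where(l==i);return np.c_[u,v]
def rect(P): # minAreaRect in mm on horizontal plane
    (cx,cy),(w,h),a=cv2.minAreaRect((P[:,:2]*1000).astype(np.float32))
    return np.round([cx,cy,w,h,a],1)
E
python3 - <<'E'
from h import *
t=cv2.imread("pics/top0.png");s=cv2.imread("pics/scene0.png")
H=cv2.cvtColor(t,cv2.COLOR_BGR2HSV);g=(H[...,0]>60)&(H[...,0]<95)&(H[...,1]>90)
for nm,box,z in(("loose",(160,155,225,235),.03),("fitted",(292,170,366,205),.21)):
    for v in(40,85):
        p=comp(g&(H[...,2]>v),box);P=ray("top",p,z)
        d=P[:,:2]-P[:,:2].mean(0);w=np.linalg.svd(d,full_matrices=0)[2][0]
        print(nm,v,len(p),rect(P),"pca yaw",np.degrees(np.arctan2(w[1],w[0])))
V=t.max(2).astype(int); p=comp(V<45,(300,85,335,118));print("cap top",len(p),p.min(0),p.max(0),rect(ray("top",p,.306)))
V2=s.max(2).astype(int); p=comp(V2<45,(185,198,215,218));print("cap scene",len(p),p.min(0),p.max(0),rect(ray("scene",p,.306)))
c1=lambda a:np.array(a)/4+[270-.375,75-.375]
print("foot",np.round(ray("top",c1([[133,150],[147,280],[212,272]]),.026)*1000,0))
print("footF",np.round(ray("top",c1([[297,402],[313,532],[377,525]]),.026)*1000,0))
c2=lambda a:np.array(a)/5+[160-.4,155-.4]
print("plate",np.round(ray("top",c2(np.array([[613,65],[683,100]])-[470,0]),.09)*1000,0))
E
```

```text
loose 40 296 [476.3 322.   19.8 161.1  75.7] pca yaw 165.81647109201924
loose 85 166 [465.2 327.5  15.3 124.3  74.2] pca yaw 164.93228654909595
fitted 40 385 [ 499.5 -106.2   23.3  160.2    8. ] pca yaw -81.42381911512135
fitted 85 317 [ 499.  -105.9   17.5  153.3    8.6] pca yaw -81.19303631941497
cap top 152 [314  96] [325 111] [711.3 -67.8  42.5  28.2   8.3]
cap scene 89 [193 203] [207 213] [711.7 -62.9  39.   28.    5. ]
foot [[ 767.  -35.   26.]
 [ 660.  -49.   26.]
 [ 668. -101.   26.]]
footF [[ 564. -172.   26.]
 [ 459. -187.   26.]
 [ 466. -238.   26.]]
plate [[563. 318.  90.]
 [543. 274.  90.]]
```

Run:
```python
from h import *
t=cv2.imread("pics/top0.png");s=cv2.imread("pics/scene0.png")
V=t.max(2).astype(int);V2=s.max(2).astype(int)
p=comp(V<50,(172,214,190,230));print("tip top",len(p),p.mean(0),np.round(ray("top",p,.061).mean(0)*1000))
p=comp(V2<50,(362,272,382,290));print("tip scene",len(p),p.mean(0),np.round(ray("scene",p,.061).mean(0)*1000))
Hs=cv2.cvtColor(s,cv2.COLOR_BGR2HSV);g=(Hs[...,0]>60)&(Hs[...,0]<95)&(Hs[...,1]>90)
p=comp(g,(315,270,385,320));print("green scene",p.min(0),p.max(0))
ux=np.array([.139,-.990,0]);
for o in(0,):
    P=ray("scene",np.array([[140,295],[151,345],[157,385],[167,430],[176,470]])/4+[169.6,144.6],plane=(ux,np.array([.7097,-.053,0])))
    print(np.round(P*1000), "lat",np.round(P@[.990,.139,0]*1000,1))
gx=np.array([.966,-.259,0])
for org in ([.5647,.3008,0],):
    for n in("top","scene"): print(n,np.round(proj(n,[np.array(org)+gx*x+[-.259*0+.259*y,.966*y,z] for x,y,z in((-.174,0,.061),(0,.017,.09),(0,-.017,.09),(.0105,0,.082),(0,-.017,0))]),1))
```

```text
tip top 47 [182.44680851 221.70212766] [397. 334.  61.]
tip scene 33 [371.45454545 279.39393939] [397. 349.  61.]
green scene [324 280] [373 316]
[[711. -53. 272.]
 [710. -53. 219.]
 [712. -53. 176.]
 [711. -53. 122.]
 [710. -53.  71.]] lat [696.4 695.5 697.3 696.3 695.3]
top [[178.7 221.7]
 [188.6 165.8]
 [199.1 168.9]
 [195.3 164.6]
 [203.8 173.4]]
scene [[370.8 278.7]
 [329.1 301. ]
 [322.6 292.6]
 [322.7 299.9]
 [320.8 309.4]]
```

```bash
cat >> h.py <<'E'
from scipy.spatial.transform import Rotation as Ro
def to(*tg):
    "targets (x,y,z mm, yaw of tool y deg) -> row in tool axes"
    o=sensors.get_obs();R=Ro.from_quat(np.roll(o["eef_rot"],-1));M=R.as_matrix();p=o["eef_pos"]*1000
    print("now",np.round(p,1),"yaw",np.degrees(np.arctan2(M[1,1],M[0,1])).round(1),"F",o["wrist_force"].round(1),"T",o["torque"].round(2),"op",o["opening"].round(3),"t",o["time_s"].round(2))
    for x,y,z,a in tg:
        a=np.radians(a);T=np.array([[np.sin(a)*-1,np.cos(a),0],[np.cos(a),np.sin(a),0],[0,0,-1]]).T
        T=np.c_[np.cross([np.cos(a),np.sin(a),0],[0,0,-1]),[np.cos(a),np.sin(a),0],[0,0,-1]]
        print((M.T@(np.array([x,y,z])-p)).round(1),(R.inv()*Ro.from_matrix(T)).as_rotvec().round(3))
E
python3 -c "
from h import *
to((485.7,322.2,110,75),(485.7,322.2,4,75))"
```

```text
Traceback (most recent call last):
  File "h.py", line 24, in to
    print("now",np.round(p,1),"yaw",np.degrees(np.arctan2(M[1,1],M[0,1])).round(1),"F",o["wrist_force"].round(1),"T",o["torque"].round(2),"op",o["opening"].round(3),"t",o["time_s"].round(2))
                                                                                                                                               ^^^^^^^^^^^^^^^^^^
AttributeError: 'float' object has no attribute 'round'
```

```bash
sed -i 's/o\["opening"\].round(3)/round(float(o["opening"]),3)/;s/o\["time_s"\].round(2)/round(float(o["time_s"]),2)/;/T=np.array(\[\[np.sin/s/;T=.*$//' h.py
python3 -c "
from h import *
to((485.7,322.2,110,75),(485.7,322.2,4,75))"
```

```text
now [222.4 529.7 230.5] yaw 67.2 F [ 0.4 -0.2  0. ] T [ 0.04  0.02 -0.01] op 1.001 t 0.1
[-323.1  -89.1  120.5] [-0.002 -0.    -0.136]
[-323.1  -88.9  226.5] [-0.002 -0.    -0.136]
```

>>> carry_out:
  deltas: "-54 -15 5 0 0 -0.02 0; -108 -30 15 0 0 -0.05 0; -162 -45 30 0 0 -0.07 0; -216 -60 50 0 0 -0.1 0; -270 -75 80 0 0 -0.12 0; -323 -89 120 0 0 -0.136 0; -323 -89 120 0 0 -0.136 0; -323 -89 120 0 0 -0.136 0"

```text
time_s: 1.1
eef_pos: [0.4856, 0.3228, 0.1108]
eef_rot: [-0.001, 0.131, 0.991, -0.0]
wrist_force: [0.5, 0.4, 0.5]
opening: 1.004
grasp_force: 0.0
```

```bash
python3 -c "
from h import *
cv2.imwrite('pics/t1.png',np.vstack([cv2.resize(vision.camera(n)[b[1]:b[3],b[0]:b[2]],(480,300)) for n,b in (('top',(140,140,268,220)),('scene',(290,230,418,310)))]))
to((485.7,322.2,4,75))"
```

```text
now [485.7 324.  112.2] yaw 75.1 F [ 0.6  0.9 -0.4] T [-0.04 -0.01  0.05] op 1.0 t 1.2
[ -0.4  -1.9 108.2] [0.001 0.001 0.001]
```

View pics/t1.png

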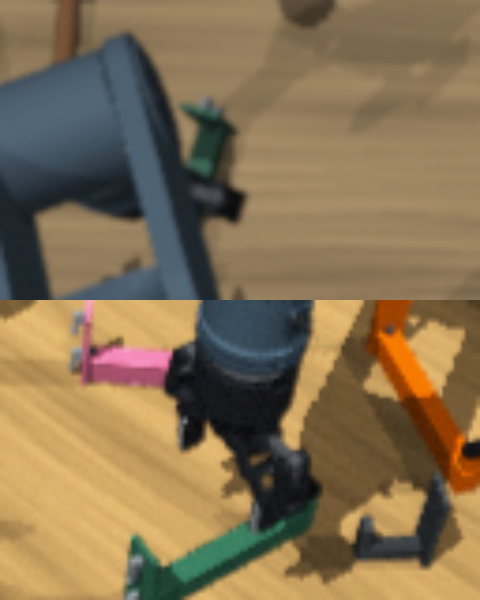

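The picture shows the open gripper above the middle of the green bar, with nothing under the fingers (scene crop (270,490)). I'll go down and grip.

>>> carry_out:
  deltas: "0 0 40 0 0 0 0; 0 0 80 0 0 0 0; 0 0 98 0 0 0 0; 0 0 105 0 0 0 0; 0 0 105 0 0 0 0; 0 0 105 0 0 0 0.5; 0 0 105 0 0 0 1; 0 0 105 0 0 0 1; 0 0 105 0 0 0 1; 0 0 105 0 0 0 1; 0 0 105 0 0 0 1; 0 0 105 0 0 0 1"

```text
time_s: 2.7
eef_pos: [0.4866, 0.3231, 0.0069]
eef_rot: [0.0, 0.131, 0.991, 0.0]
wrist_force: [-0.6, 0.8, 5.7]
opening: 0.246
grasp_force: 60.6
```

```bash
python3 -c "
from h import *
for i in range(3): to((485.7,322.2,4,75))"
```

```text
now [486.6 323.1   6.9] yaw 75.0 F [-0.6  0.8  5.7] T [-0.04  0.06  0.04] op 0.246 t 2.7
[ 0.6 -1.1  2.9] [ 0.001  0.001 -0.   ]
now [486.6 323.1   6.9] yaw 75.0 F [-0.6  0.8  5.7] T [-0.04  0.06  0.04] op 0.246 t 2.7
[ 0.6 -1.1  2.9] [ 0.001  0.001 -0.   ]
now [486.6 323.1   6.9] yaw 75.0 F [-0.6  0.8  5.7] T [-0.04  0.06  0.04] op 0.246 t 2.7
[ 0.6 -1.1  2.9] [ 0.001  0.001 -0.   ]
```

>>> carry_out:
  deltas: "0 0 -10 0 0 0 1; 0 0 -40 0 0 0 1; 0 0 -90 0 0 0 1; 0 0 -140 0 0 0 1; 0 0 -190 0 0 0 1; 0 0 -220 0 0 0 1; 0 0 -220 0 0 0 1; 0 0 -220 0 0 0 1"

```text
time_s: 3.7
eef_pos: [0.4848, 0.3224, 0.2241]
eef_rot: [-0.002, 0.131, 0.991, -0.001]
wrist_force: [-1.7, 0.1, -4.7]
opening: 0.246
grasp_force: 59.6
```

```bash
python3 -c "
from h import *
to((693.4,63.9,226,8))"
```

```text
now [484.8 322.4 224.1] yaw 75.0 F [-1.7  0.1 -4.7] T [ 0.03  0.06 -0.02] op 0.246 t 3.7
[-268.4 -195.7   -2.2] [-3.000e-03 -1.000e-03  1.169e+00]
```

>>> carry_out:
  deltas: "-20 -15 0 0 0 0.1 1; -48 -35 0 0 0 0.25 1; -78 -57 0 0 0 0.4 1; -109 -79 0 0 0 0.55 1; -140 -102 0 0 0 0.7 1; -170 -124 0 0 0 0.85 1; -201 -147 0 0 0 1.0 1; -235 -171 0 0 0 1.1 1; -256 -187 0 0 0 1.15 1; -268 -196 0 0 0 1.169 1; -268 -196 0 0 0 1.169 1; -268 -196 0 0 0 1.169 1"

```text
time_s: 5.2
eef_pos: [0.6933, 0.0654, 0.2255]
eef_rot: [-0.001, 0.655, 0.755, -0.0]
wrist_force: [-0.4, -0.2, -3.2]
opening: 0.243
grasp_force: 59.5
```

```bash
python3 -c "
from h import *
a,b=vision.camera('top'),vision.camera('scene')
cv2.imwrite('pics/t2.png',np.hstack([cv2.resize(a[80:190,240:350],(400,400),interpolation=2),cv2.resize(b[160:300,180:280],(400,560),interpolation=2)[:400]]));cv2.imwrite('pics/raw2.png',b);cv2.imwrite('pics/raw2t.png',a)
to((693.4,63.9,204,8))"
```

```text
now [693.6  65.5 226.2] yaw 8.1 F [-0.3  0.2 -4.5] T [ 0.01 -0.   -0.02] op 0.245 t 5.3
[-1.6 -0.4 22.2] [-0.    -0.     0.002]
```

View pics/t2.png

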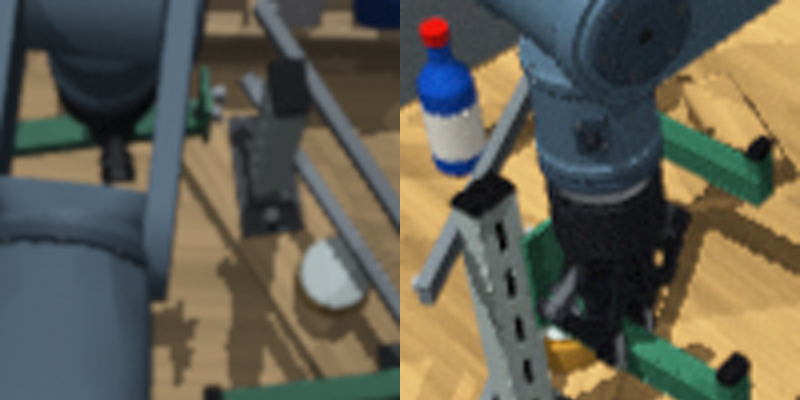

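The arm hangs level in the gripper. Its claws are about 30 mm off the face (top crop (218,95) against the post at (265,120)) and in line with the slots. I'll lower it to entry height and approach.

>>> carry_out:
  deltas: "0 0 11 0 0 0 1; 0 0 22 0 0 0 1; -10 0 22 0 0 0 1; -18 0 22 0 0 0 1; -22 0 22 0 0 0 1; -22 0 22 0 0 0 1"

```text
time_s: 6.05
eef_pos: [0.6975, 0.0418, 0.2047]
eef_rot: [0.0, 0.656, 0.755, 0.0]
wrist_force: [0.7, -0.2, -3.3]
opening: 0.241
grasp_force: 59.5
```

>>> carry_out:
  deltas: "-1 0 0 0 0 0 1; -2 0 0 0 0 0 1; -3 0 0 0 0 0 1; -3 0 0 0 0 0 1"

```text
time_s: 6.55
eef_pos: [0.6977, 0.0395, 0.2043]
eef_rot: [0.0, 0.656, 0.755, 0.0]
wrist_force: [0.3, 0.3, -4.0]
opening: 0.243
grasp_force: 59.5
```

>>> carry_out:
  deltas: "-1 0 0 0 0 0 1; -2 0 0 0 0 0 1; -2 0 0 0 0 0 1"

```text
time_s: 6.92
eef_pos: [0.698, 0.0374, 0.2043]
eef_rot: [0.0, 0.656, 0.755, -0.0]
wrist_force: [-0.6, 0.4, -4.5]
opening: 0.244
grasp_force: 59.5
```

>>> carry_out:
  deltas: "-1 0 0 0 0 0 1; -2 0 0 0 0 0 1; -2 0 0 0 0 0 1"

```text
time_s: 7.3
eef_pos: [0.6983, 0.0354, 0.2043]
eef_rot: [0.0, 0.656, 0.755, -0.0]
wrist_force: [0.3, 0.2, -4.5]
opening: 0.244
grasp_force: 59.5
```

>>> carry_out:
  deltas: "-1 0 0 0 0 0 1; -2 0 0 0 0 0 1; -2 0 0 0 0 0 1"

```text
time_s: 7.68
eef_pos: [0.6985, 0.0334, 0.2043]
eef_rot: [-0.0, 0.656, 0.755, -0.0]
wrist_force: [-0.0, -0.1, -3.4]
opening: 0.246
grasp_force: 59.5
```

>>> carry_out:
  deltas: "-1 0 0 0 0 0 1; -2 0 0 0 0 0 1; -2 0 0 0 0 0 1"

```text
time_s: 8.05
eef_pos: [0.6985, 0.0328, 0.2042]
eef_rot: [-0.001, 0.656, 0.755, 0.0]
wrist_force: [-0.6, 4.4, -3.7]
opening: 0.246
grasp_force: 59.5
```

>>> carry_out:
  deltas: "-1 0 0 0 0 0 1; -2 0 0 0 0 0 1; -2 0 0 0 0 0 1"

```text
time_s: 8.43
eef_pos: [0.6985, 0.0327, 0.2042]
eef_rot: [-0.002, 0.655, 0.755, 0.001]
wrist_force: [-2.6, 10.4, -2.3]
opening: 0.24
grasp_force: 59.6
```

>>> carry_out:
  deltas: "2 0 0 0 0 0 1; 2 0.5 0 0 0 0 1; 2 1 0 0 0 0 1; 2 1 0 0 0 0 1"

```text
time_s: 8.93
eef_pos: [0.6993, 0.033, 0.204]
eef_rot: [-0.001, 0.656, 0.755, 0.0]
wrist_force: [-1.2, 6.8, -3.1]
opening: 0.245
grasp_force: 59.5
```

>>> carry_out:
  deltas: "0 0.5 0 0 0 0 1; 0 1 0 0 0 0 1; 0 1 0 0 0 0 1"

```text
time_s: 9.3
eef_pos: [0.7003, 0.0331, 0.2039]
eef_rot: [-0.001, 0.656, 0.755, 0.0]
wrist_force: [-1.1, 6.9, -3.7]
opening: 0.244
grasp_force: 59.5
```

>>> carry_out:
  deltas: "0 0.5 0 0 0 0 1; 0 1 0 0 0 0 1; 0 1 0 0 0 0 1"

```text
time_s: 9.68
eef_pos: [0.7012, 0.0333, 0.2038]
eef_rot: [-0.001, 0.656, 0.755, 0.0]
wrist_force: [-2.5, 6.6, -3.0]
opening: 0.251
grasp_force: 59.5
```

>>> carry_out:
  deltas: "0 0.5 0 0 0 0 1; 0 1 0 0 0 0 1; 0 1.5 0 0 0 0 1; 0 1.5 0 0 0 0 1"

```text
time_s: 10.18
eef_pos: [0.7027, 0.0336, 0.2038]
eef_rot: [-0.001, 0.656, 0.755, 0.0]
wrist_force: [-1.0, 7.0, -3.9]
opening: 0.246
grasp_force: 59.5
```

>>> carry_out:
  deltas: "0 -1.5 0 0 0 0 1; 0 -3 0 0 0 0 1; 0 -4.5 0 0 0 0 1; 0 -5 0 0 0 0 1; 0 -5.5 0 0 0 0 1; 0 -5.5 0 0 0 0 1"

```text
time_s: 10.92
eef_pos: [0.6978, 0.0326, 0.2042]
eef_rot: [-0.001, 0.656, 0.755, 0.001]
wrist_force: [-0.2, 6.7, -2.8]
opening: 0.242
grasp_force: 59.5
```

>>> carry_out:
  deltas: "0 -0.5 0 0 0 0 1; 0 -1 0 0 0 0 1; 0 -1 0 0 0 0 1"

```text
time_s: 11.3
eef_pos: [0.6968, 0.0323, 0.2043]
eef_rot: [-0.0, 0.656, 0.755, 0.001]
wrist_force: [0.3, 6.1, -2.8]
opening: 0.245
grasp_force: 59.5
```

>>> carry_out:
  deltas: "0 -0.5 0 0 0 0 1; 0 -1 0 0 0 0 1; 0 -1 0 0 0 0 1"

```text
time_s: 11.68
eef_pos: [0.6959, 0.0304, 0.2043]
eef_rot: [0.0, 0.656, 0.755, -0.0]
wrist_force: [0.1, -0.2, -2.8]
opening: 0.249
grasp_force: 59.5
```

The force fell to zero and the tool moved forward, so the claws have entered the slots. I'll shift 1 mm more towards the slot middle and push in until the plate touches.

>>> carry_out:
  deltas: "0 -0.5 0 0 0 0 1; 0 -1 0 0 0 0 1; -1 -1 0 0 0 0 1; -2 -1 0 0 0 0 1; -3 -1 0 0 0 0 1; -3 -1 0 0 0 0 1"

```text
time_s: 12.42
eef_pos: [0.6953, 0.0279, 0.2043]
eef_rot: [0.0, 0.656, 0.755, -0.0]
wrist_force: [-0.2, 0.6, -3.1]
opening: 0.242
grasp_force: 59.5
```

>>> carry_out:
  deltas: "-1 0 0 0 0 0 1; -2 0 0 0 0 0 1; -3 0 0 0 0 0 1; -3 0 0 0 0 0 1"

```text
time_s: 12.92
eef_pos: [0.6957, 0.025, 0.2043]
eef_rot: [-0.0, 0.656, 0.755, -0.0]
wrist_force: [-0.4, 0.3, -4.9]
opening: 0.241
grasp_force: 59.5
```

>>> carry_out:
  deltas: "-1 0 0 0 0 0 1; -2 0 0 0 0 0 1; -3 0 0 0 0 0 1; -3 0 0 0 0 0 1"

```text
time_s: 13.42
eef_pos: [0.6961, 0.022, 0.2043]
eef_rot: [0.0, 0.656, 0.755, 0.0]
wrist_force: [-0.1, 0.3, -3.5]
opening: 0.246
grasp_force: 59.5
```

>>> carry_out:
  deltas: "-1 0 0 0 0 0 1; -2 0 0 0 0 0 1; -2.5 0 0 0 0 0 1; -2.5 0 0 0 0 0 1"

```text
time_s: 13.92
eef_pos: [0.6963, 0.0202, 0.2043]
eef_rot: [-0.0, 0.656, 0.755, 0.0]
wrist_force: [-1.3, 3.1, -2.9]
opening: 0.249
grasp_force: 59.5
```

>>> carry_out:
  deltas: "-0.5 0 0 0 0 0 1; -0.8 0 0 0 0 0 1; -0.8 0 0 0 0 0 1"

```text
time_s: 14.3
eef_pos: [0.6963, 0.0202, 0.2043]
eef_rot: [-0.001, 0.656, 0.755, 0.001]
wrist_force: [-0.8, 5.7, -2.5]
opening: 0.246
grasp_force: 59.6
```

Both claws are in and the plate is flush with the face. I'll ease off the press and lower the arm onto the catch.

>>> carry_out:
  deltas: "1 0 0 0 0 0 1; 1 0 1.5 0 0 0 1; 1 0 3 0 0 0 1; 1 0 4.5 0 0 0 1; 1 0 6 0 0 0 1; 1 0 6 0 0 0 1"

```text
time_s: 15.05
eef_pos: [0.6963, 0.0202, 0.1979]
eef_rot: [-0.0, 0.656, 0.755, 0.0]
wrist_force: [-0.6, 4.8, -3.8]
opening: 0.241
grasp_force: 59.6
```

>>> carry_out:
  deltas: "0 0 1 0 0 0 1; 0 0 2 0 0 0 1; 0 0 2 0 0 0 1"

```text
time_s: 15.42
eef_pos: [0.6965, 0.0203, 0.1966]
eef_rot: [-0.0, 0.656, 0.755, 0.0]
wrist_force: [-1.0, 5.1, -0.3]
opening: 0.248
grasp_force: 59.9
```

>>> carry_out:
  deltas: "0 0 0.5 0 0 0 1; 0 0 1 0 0 0 1; 0 0 1 0 0 0 1"

```text
time_s: 15.8
eef_pos: [0.6966, 0.0203, 0.1961]
eef_rot: [0.0, 0.656, 0.755, 0.0]
wrist_force: [-1.4, 5.4, 0.7]
opening: 0.24
grasp_force: 60.1
```

It is now resting on the catch: the force changed sign about 10 mm above home. I'll let go, rise and check that it stays hooked.

>>> carry_out:
  deltas: "0 0 0 0 0 0 0.6; 0 0 0 0 0 0 0.3; 0 0 0 0 0 0 0; 0 0 0 0 0 0 0; 0 0 0 0 0 0 0; 0 0 0 0 0 0 0; 0 0 -25 0 0 0 0; 0 0 -55 0 0 0 0; 40 0 -80 0 0 0 0; 80 0 -90 0 0 0 0.5; 80 0 -90 0 0 0 1; 80 0 -90 0 0 0 1"

```text
time_s: 17.3
eef_pos: [0.6851, 0.0988, 0.2849]
eef_rot: [-0.0, 0.656, 0.755, -0.0]
wrist_force: [-0.4, 0.4, 0.6]
opening: 0.377
grasp_force: 0.0
```

```bash
python3 -c "
from h import *
a,b=vision.camera('top'),vision.camera('scene')
cv2.imwrite('pics/t3.png',np.hstack([cv2.resize(a[80:190,240:350],(400,400),interpolation=2),cv2.resize(b[160:300,180:280],(400,560),interpolation=2)[:400]]))
to((696,60,290,8))"
```

```text
now [685.1  97.9 284.4] yaw 8.0 F [ 0.9  0.  -0.5] T [-0.03  0.06 -0.01] op 0.194 t 17.4
[-39.1   5.5  -5.6] [-0.001  0.    -0.001]
```

View pics/t3.png

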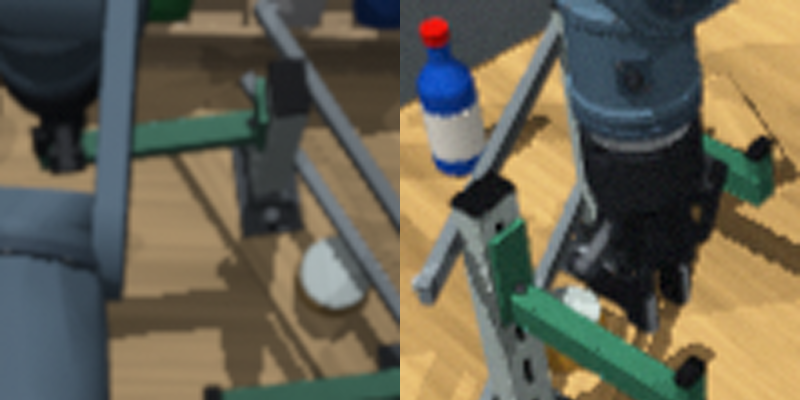

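The top and scene crops show the arm hanging hooked and level on the bare post (plate at scene crop (510,265)). I'll tilt the shut gripper away from the post so its body clears the post, then come in near the plate.

>>> carry_out:
  deltas: "0 0 0 0 -0.15 0 1; 0 0 0 0 -0.3 0 1; 0 0 0 0 -0.45 0 1; 0 0 0 0 -0.6 0 1; -20 0 10 0 -0.7 0 1; -60 0 20 0 -0.7 0 1; -100 0 35 0 -0.7 0 1; -125 0 45 0 -0.7 0 1; -132 0 47 0 -0.7 0 1; -132 0 47 0 -0.7 0 1; -132 0 47 0 -0.7 0 1"

```text
time_s: 18.77
eef_pos: [0.704, -0.0308, 0.2389]
eef_rot: [0.259, 0.616, 0.709, -0.224]
wrist_force: [-0.2, 0.5, 0.9]
opening: -0.0
grasp_force: 0.0
```

```bash
python3 -c "
from h import *
o=sensors.get_obs();M=Ro.from_quat(np.roll(o['eef_rot'],-1)).as_matrix();p=o['eef_pos']*1000
ux,uy=np.array([.139,-.99,0]),np.array([.99,.139,0])
print(p,'along',p@ux,'lat',p@uy,'lat grip',[696.6*.99+20.3*.139]);print('ux',(M.T@ux).round(3),'uy',(M.T@uy).round(3),'dn',(M.T@[0,0,-1]).round(3),o['wrist_force'].round(1),o['opening'])"
```

```text
[703.97676599 -30.76810704 238.89627633] along 128.31319643936177 lat 692.6602314521693 lat grip [692.4557]
ux [-0.765 -0.001  0.644] uy [-0.     1.     0.002] dn [ 0.644 -0.001  0.765] [-0.2  0.5  0.9] -0.0004126889418747448
```

>>> carry_out:
  deltas: "-2.3 0 1.9 0 0 0 1; -4.6 0 3.9 0 0 0 1; -4.6 0 3.9 0 0 0 1"

```text
time_s: 19.15
eef_pos: [0.7045, -0.0376, 0.2384]
eef_rot: [0.259, 0.616, 0.709, -0.225]
wrist_force: [-0.4, -0.8, -0.3]
opening: -0.005
grasp_force: 0.0
```

>>> carry_out:
  deltas: "-0.8 0 0.6 0 0 0 1; -1.5 0 1.3 0 0 0 1; -1.5 0 1.3 0 0 0 1"

```text
time_s: 19.52
eef_pos: [0.7048, -0.0396, 0.2382]
eef_rot: [0.259, 0.616, 0.709, -0.225]
wrist_force: [-0.5, -0.1, 0.1]
opening: -0.002
grasp_force: 0.1
```

>>> carry_out:
  deltas: "-0.8 0 0.6 0 0 0 1; -1.5 0 1.3 0 0 0 1; -1.5 0 1.3 0 0 0 1"

```text
time_s: 19.9
eef_pos: [0.7049, -0.04, 0.2381]
eef_rot: [0.258, 0.616, 0.71, -0.224]
wrist_force: [-2.1, 6.5, 0.6]
opening: 0.001
grasp_force: 3.6
```

The fingers touched the plate where I expected. I'll back off 3 mm and go down onto the bar.

>>> carry_out:
  deltas: "2.4 0 -2 0 0 0 1; 2.4 0 -2 0 0 0 1; 4.6 0 0.7 0 0 0 1; 6.3 0 2.6 0 0 0 1; 6.3 0 2.6 0 0 0 1"

```text
time_s: 20.52
eef_pos: [0.7044, -0.0387, 0.2316]
eef_rot: [0.258, 0.616, 0.709, -0.225]
wrist_force: [0.2, 0.2, 0.7]
opening: 0.001
grasp_force: 0.0
```

>>> carry_out:
  deltas: "0.7 0 0.8 0 0 0 1; 1.3 0 1.5 0 0 0 1; 1.3 0 1.5 0 0 0 1"

```text
time_s: 20.9
eef_pos: [0.7046, -0.0384, 0.2301]
eef_rot: [0.259, 0.616, 0.709, -0.225]
wrist_force: [0.1, 0.3, -1.3]
opening: -0.001
grasp_force: 0.0
```

>>> carry_out:
  deltas: "0.7 0 0.8 0 0 0 1; 1.3 0 1.5 0 0 0 1; 1.3 0 1.5 0 0 0 1"

```text
time_s: 21.28
eef_pos: [0.7045, -0.0384, 0.228]
eef_rot: [0.259, 0.616, 0.709, -0.225]
wrist_force: [-0.2, -0.5, -0.8]
opening: 0.0
grasp_force: 0.0
```

>>> carry_out:
  deltas: "0.6 0 0.8 0 0 0 1; 1 0 1.1 0 0 0 1; 1 0 1.1 0 0 0 1"

```text
time_s: 21.65
eef_pos: [0.7046, -0.0383, 0.2266]
eef_rot: [0.259, 0.616, 0.709, -0.225]
wrist_force: [-0.0, 0.8, -0.0]
opening: 0.001
grasp_force: 0.0
```

>>> carry_out:
  deltas: "0.6 0 0.8 0 0 0 1; 1 0 1.1 0 0 0 1; 1 0 1.1 0 0 0 1"

```text
time_s: 22.02
eef_pos: [0.7045, -0.0383, 0.2251]
eef_rot: [0.259, 0.616, 0.709, -0.225]
wrist_force: [0.4, -0.8, 0.0]
opening: 0.002
grasp_force: 0.0
```

>>> carry_out:
  deltas: "0.3 0 0.4 0 0 0 1; 0.6 0 0.8 0 0 0 1; 0.6 0 0.8 0 0 0 1"

```text
time_s: 22.4
eef_pos: [0.7046, -0.0383, 0.2241]
eef_rot: [0.259, 0.616, 0.709, -0.225]
wrist_force: [0.0, -0.3, 0.4]
opening: 0.002
grasp_force: 0.0
```

>>> carry_out:
  deltas: "0.6 0 0.8 0 0 0 1; 1 0 1.1 0 0 0 1; 1 0 1.1 0 0 0 1"

```text
time_s: 22.78
eef_pos: [0.7045, -0.0383, 0.2226]
eef_rot: [0.259, 0.616, 0.709, -0.225]
wrist_force: [0.9, 0.8, 0.4]
opening: 0.0
grasp_force: 0.0
```

>>> carry_out:
  deltas: "0.6 0 0.8 0 0 0 1; 1 0 1.1 0 0 0 1; 1 0 1.1 0 0 0 1"

```text
time_s: 23.15
eef_pos: [0.7048, -0.0383, 0.2221]
eef_rot: [0.259, 0.616, 0.709, -0.225]
wrist_force: [-1.3, 0.7, 5.1]
opening: -0.006
grasp_force: 2.3
```

>>> carry_out:
  deltas: "0.3 0 0.4 0 0 0 1; 0.6 0 0.8 0 0 0 1; 0.6 0 0.8 0 0 0 1"

```text
time_s: 23.52
eef_pos: [0.7045, -0.0383, 0.2196]
eef_rot: [0.259, 0.616, 0.709, -0.225]
wrist_force: [0.4, 0.6, 0.3]
opening: -0.001
grasp_force: 0.4
```

It touched at 222 mm and then snapped past the catch, with the force dropping away. I'll follow it down to its stop.

>>> carry_out:
  deltas: "1 0 1.1 0 0 0 1; 1.9 0 2.3 0 0 0 1; 1.9 0 2.3 0 0 0 1"

```text
time_s: 23.9
eef_pos: [0.7043, -0.0383, 0.2165]
eef_rot: [0.258, 0.616, 0.709, -0.225]
wrist_force: [-0.0, 0.8, 0.3]
opening: -0.003
grasp_force: 0.0
```

>>> carry_out:
  deltas: "0.6 0 0.8 0 0 0 1; 1.3 0 1.5 0 0 0 1; 1.3 0 1.5 0 0 0 1"

```text
time_s: 24.28
eef_pos: [0.7045, -0.0383, 0.2151]
eef_rot: [0.259, 0.616, 0.709, -0.225]
wrist_force: [-0.4, -0.6, -0.4]
opening: 0.002
grasp_force: 0.0
```

>>> carry_out:
  deltas: "0.6 0 0.8 0 0 0 1; 1.3 0 1.5 0 0 0 1; 1.3 0 1.5 0 0 0 1"

```text
time_s: 24.65
eef_pos: [0.7048, -0.0383, 0.2144]
eef_rot: [0.259, 0.616, 0.709, -0.225]
wrist_force: [-1.8, 0.3, 5.3]
opening: 0.0
grasp_force: 2.5
```

>>> carry_out:
  deltas: "0.5 0 0.6 0 0 0 1; 0.8 0 1 0 0 0 1; 0.8 0 1 0 0 0 1"

```text
time_s: 25.02
eef_pos: [0.705, -0.0383, 0.2142]
eef_rot: [0.26, 0.616, 0.709, -0.225]
wrist_force: [-3.8, 1.7, 9.2]
opening: 0.002
grasp_force: 4.7
```

>>> carry_out:
  deltas: "0.3 0 0.4 0 0 0 1; 0.6 0 0.8 0 0 0 1; 0.6 0 0.8 0 0 0 1"

```text
time_s: 25.4
eef_pos: [0.7051, -0.0383, 0.2141]
eef_rot: [0.26, 0.616, 0.708, -0.225]
wrist_force: [-5.4, 3.3, 12.0]
opening: 0.002
grasp_force: 6.2
```

>>> carry_out:
  deltas: "0.3 -0.3 0.4 0 0 0 1; 0.6 -0.6 0.8 0 0 0 1; 0.6 -0.6 0.8 0 0 0 1"

```text
time_s: 25.78
eef_pos: [0.705, -0.0384, 0.214]
eef_rot: [0.261, 0.616, 0.708, -0.224]
wrist_force: [-5.5, 4.3, 14.2]
opening: 0.003
grasp_force: 7.3
```

>>> carry_out:
  deltas: "-3 0 -4 0 0 0 1; -10 0 -12 0 0 0 1; -13 0 -40 0 0 0 1; 0 0 -90 0 0 0 1; 0 0 -150 0 0 0 1; 0 0 -200 0 0 0 1; 0 0 -240 0 0 0 1; 0 0 -240 0 0 0 1"

```text
time_s: 26.78
eef_pos: [0.6831, 0.1168, 0.3972]
eef_rot: [0.261, 0.616, 0.709, -0.222]
wrist_force: [0.8, -0.1, -0.6]
opening: 0.001
grasp_force: 0.0
```

Run:
```python
from h import *
a,b=vision.camera('top'),vision.camera('scene')
cv2.imwrite('pics/t4.png',np.hstack([cv2.resize(a[80:190,240:350],(400,400),interpolation=2),cv2.resize(b[160:300,170:310],(400,400),interpolation=2)]))
V=b.max(2).astype(int)
to((696,60,290,8))
# expected tip tops if home / 9 mm high
ux=np.array([.139,-.99,0]);uy=np.array([.99,.139,0])
f=ux*.153+uy*.6925
print("new tip home/+9",proj("scene",[f-.174*ux+[0,0,.241],f-.174*ux+[0,0,.25]]).round(1))
for n,box in(("new",(230,235,275,270)),("fit",(255,180,285,215))):
    p=comp(V<50,box);print(n,len(p),p.mean(0).round(1),p.min(0),p.max(0))
```

```text
now [682.4 114.5 392.8] yaw 8.0 F [-0.3 -0.7 -0.3] T [ 0.31  0.07 -0.04] op 0.002 t 26.88
[ 23.5   5.9 114.6] [-0.001  0.7    0.001]
new tip home/+9 [[251.3 251.4]
 [251.1 249.2]]
new 45 [252.1 254.7] [249 251] [255 259]
fit 517 [266.7 198.3] [255 180] [284 212]
```

View pics/t4.png

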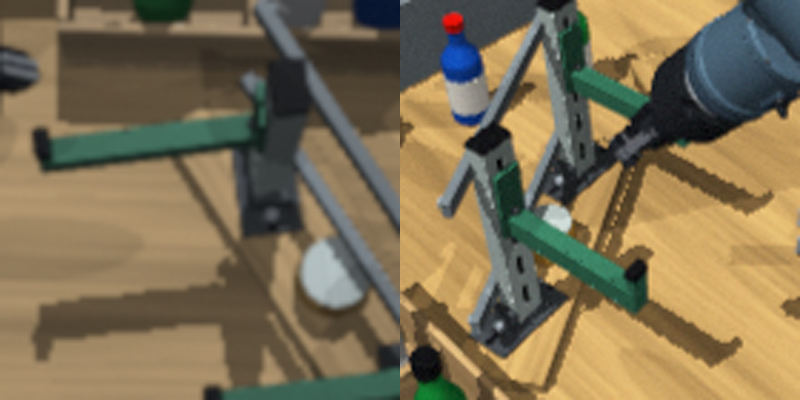

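The arm is seated and the gripper is clear. To confirm its height, I'll triangulate both black tips in the same way.

Run:
```python
from h import *
a,b=vision.camera('top'),vision.camera('scene')
A,B=cv2.imread('pics/top0.png'),cv2.imread('pics/scene0.png')
def tri(pt,ps):
    L=[]
    for n,q in(("top",pt),("scene",ps)):
        m=vision.camera_model(n);L.append((m["K"]@m["extrinsics"][:3],q))
    X=cv2.triangulatePoints(L[0][0],L[1][0],np.float64(L[0][1]).reshape(2,1),np.float64(L[1][1]).reshape(2,1));return (X[:3]/X[3]).ravel()*1000
dk=lambda im:im.max(2).astype(int)<50
for n,(T,bt,S,bs) in {"fit":(A,(292,183,303,200),B,(262,190,278,203)),"new":(a,(246,112,258,128),b,(245,248,260,262))}.items():
    p=comp(dk(T),bt);q=comp(dk(S),bs);print(n,len(p),p.min(0),p.max(0),len(q),q.min(0),q.max(0),tri(p.mean(0),q.mean(0)).round(1))
```

```text
fit 36 [296 187] [300 195] 30 [266 194] [272 200] [484.7 -19.6 232.4]
new 33 [250 116] [254 125] 45 [249 251] [255 259] [681.1 117.3 225.6]
```

The new tip is not above the fitted one, so it isn't sitting on the catch. It also snapped down 8 mm and stopped firmly at 14 N, so I'm handing in.

```bash
python3 -c "
from bench import ctrl
print(ctrl.hand_in())"
```

```text
the job is handed in; nothing more can be done
None
```

The green tool arm is hooked into the two top slots of the bare upright, pressed down past the catch to a firm stop (14 N at most) and released; I handed the job in at about 27 s, and the final camera check was too coarse to confirm it is exactly level with the fitted arm, only that it is not sitting high on the catch.

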